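# Stow the spirit level behind the toolbox gate

## Robot

A 6-joint arm with a two-finger parallel gripper is mounted at the origin on the work surface. World frame = base frame: x ahead of the robot, y to its left, z up, the work surface at z = 0. Lengths are in m, angles in rad, forces in N, time in s.
With the tool pointing down it reaches from about 0.275 to 0.725 m from the base axis. Payload 15.9 kg.
Tool frame: the origin (TCP) lies between the finger pads; the fingertips stand 11 mm ahead of it and the grasp point (between the pads) lies 8 mm behind it; z points along the fingers, y is the line along which they close (so a half turn about z gives the same grasp; the last joint's range is limited). The gripper opens to 85 mm and grips with 20 to 120 N. Pads are 22 mm wide; open, the fingers measure 114 mm over their backs; the gripper's body (76 mm by 85 mm) begins 54 mm behind the grasp point. The pads swing forward as they close: fully open they stand 13 mm farther back than shut.
Start: joints at [-1.157, 0.213, -0.034, 1.323, 0, 1.571], TCP at [0.201, -0.458, 0.242] pointing down, gripper open.
Joint ranges: [-2.98, 2.98], [-0.74, 1.72], [-1.14, 1.35], [-2.1, 2.04], [-1.57, 1.44], [-3.14, 3.14]. Speed limits (rad/s): [1.89, 1.89, 2.39, 2.57, 3.14, 3.14].

## Interface

Orientations are given as a unit quaternion [x, y, z, w].
In Python, from rig import arm, eyes gives the robot as it stands.
- The arm moves only by the tool arm_command, never from a script. Its argument "commands" is one flat list of numbers, 7 for each row, row after row: the shift along the tool's x, y, z in mm, then the turn, a rotation vector about the tool's x, y, z in degrees, then the opening in per cent of the stroke, from 0 (shut) to 100 (fully open). In form: [x, y, z, ax, ay, az, grip, x, y, z, ax, ay, az, grip, ...]. A call has 1 to 8 rows; each row shifts and turns the commanded pose from where the row before left it, along the tool's axes as they then stand; what a row does not reach is not made up. A row lasts 1/12 s, in which the tool goes at most 41.7 mm and 7.16 degrees, less where a joint would pass 70% of its speed; a pose out of reach is approached as far as the arm can. A call with a gripper value outside its range is refused whole. The fingers move at their own pace and stop on an object; "grip_force" is the grip in N (left out, the last holds). Time passes only in rows, so rows that do not move let the fingers close. It gives the time, the measured TCP pose, the force, the opening and the grip force at its end, in the units of the state.
- arm.observe(): the state, without advancing time (a new reading comes with each control period).
- eyes.get_image(name): name is "scene" or "top" or "wrist"; returns (picture, depth): 400x640x3 uint8, blue, green, red; 400x640 float32, m along the optical axis (not along the pixel's ray), 0 where there is no reading.
- eyes.camera_params(name): a dict with "vertical_fov" (degrees; the focal length in pixels is half the picture's height over the tangent of half this angle, whatever the lens; pixels are square), "cx", "cy" (the principal point, pixels), "R" (3x3) and "t" (3): a world point X has camera coordinates R X + t. Camera axes: x right, y down, z forward; pixel columns grow to the right and rows downward; lengths in m; the calibration is good to about 2 mm. The wrist camera is an equidistant fisheye: a pixel r from the principal point sees the ray r / f radians off the axis. A picture is of the moment at which its call begins: read the wrist's pose just before it. camera_params takes no time and is no camera call; for the wrist camera it gives the pose at the moment of the call.
- arm.sign_off(): hands the job in; it is judged then, once.
The state is a dict: "time": time; "q": joint angles; "qd": joint speeds; "effort": joint torques, N m; "eef_pos": TCP position; "tool_rot": TCP orientation; "force": force on the tool from outside, world axes, zero at the start; "ft_torque": the same for the moment, N m; "finger_gap": finger opening in m; "grip_force": force on a finger pad.
Only numpy, scipy, OpenCV 4.12 (cv2) and the standard library are available. Lean on these libraries where they do the work, as an engineer would, in place of code of your own. Each camera call takes 0.05 s, during which the arm holds its last target. There are 200 camera calls.

## Task

Slide the orange gate of the toolbox tray all the way open, set the small yellow spirit level (the one with the green vials) down lengthwise on the floor of the bay it uncovers, without dropping it in, and let go. Then slide the gate fully shut over it.

Things in the scene. Friction and masses are not known exactly. Their poses are not given: they have to be found in the camera images.
- bay (a point): Centre of the bay floor in the grey tray that is pulled out of the grey plastic toolbox (fixed to the shelf, never moves in a run). The bay is an open-topped well, inside 190 mm along its x and 100 mm along its y; floor 6 mm above the shelf top, walls rising 46 mm above the floor. z is up. The tray's closed top goes on from y = +50 mm to +200 mm at wall height; there the toolbox itself begins: 386 mm long in x, 130 mm high, up to y = +410 mm with its lid folded back behind.
- gate (a joint): How far the orange sliding gate is open, in m: 0 fully shut (covers the whole bay), 0.104 fully open (bay quite clear); it slides along the bay's +y to open and stays where it is left; 2 N of friction. It starts shut or up to 20 mm open. The gate is a flat plate 204 x 106 x 5 mm, underside 48 mm above the bay floor, top 53 mm above it.
- gate_grip (a point): Centre of the black grip fin that stands up on the gate and moves with it: 50 mm long along the bay's x, 12 mm thick along the bay's y, rising 22 mm above the gate's top; this point is 11 mm above the gate's top (64 mm above the bay floor). With the gate shut it lies at y = -30 mm from the bay's centre, fully open at y = +74 mm. Axes parallel to the bay's.
- level: Small spirit level, yellow aluminium with black ends and green vials, about 180 g: 140 mm long (its x), 22 mm wide (its y), 40 mm tall (its z, up). Origin at the centre of its underside. It stands on the shelf top on its 22 mm wide edge, vial up. (The flatter yellow folding rule, 170 x 30 x 14 mm, lying near it is not it.)
There are look-alikes about, which are no part of the job. What is meant by the level is not white, and is the smaller of those in its own colour.

How it is judged:
On the way, in this order (a step that is already met when the one before it is completed fails the run):
1. the gate is slid open (at least 85 of its 104 mm) (value of joint gate above 0.085 m), for 0.2 s.
2. the level lies lengthwise in the bay, let go, the gate still open (x of level in the frame of bay between -0.03 and 0.03 m and y of level in the frame of bay between -0.055 and 0.055 m and z of level in the frame of bay between -0.01 and 0.02 m and angle between the x axis of level and the x axis of bay, either way round below 0.5 rad and contact force between the fingers and level below 0.1 N and value of joint gate above 0.06 m), for 0.2 s.
At the end, for the whole second after the job is handed in: The level rests on the bay floor, let go and still: its origin within 30 mm of the bay's centre along the bay's x, 55 mm along its y, no more than 20 mm above the floor, lengthwise within 0.5 rad; and the gate is shut to within 10 mm (x of level in the frame of bay between -0.03 and 0.03 m and y of level in the frame of bay between -0.055 and 0.055 m and z of level in the frame of bay between -0.01 and 0.02 m and angle between the x axis of level and the x axis of bay, either way round below 0.5 rad and contact force between the fingers and level below 0.1 N and value of joint gate below 0.01 m and linear speed of level below 0.02 m/s); the robot touches nothing.
It fails at once if the level falls free faster than 0.8 m/s (dropped from more than about 30 mm) (contact force between the fingers and level below 0.1 N and linear speed of level above 0.8 m/s).
It also fails if it takes over 54 s, if anything falls off the work surface, if the arm or the gripper's body presses on something with over 40 N, if the wrist force passes 120 N, or if a joint passes its speed limit or range.

## Working session

There is one attempt and no reset: what is moved stays moved. The work goes in short steps, Python scripts to look and compute and a tool call to move; the robot and the scene stay as the last step left them, time stands still between calls to the robot, and variables do not carry over. Pictures are saved under pics/ and viewed, at most 10 in all, crops included, and the job is handed in when it is done.

Besides the shell and the picture viewer there is one more tool, called after ">>>" by a JSON object that holds its "fn" and its "kwargs", one argument or row to a line. arm_command: Moves the arm, as the interface text tells. Its arguments: {"type":"object","properties":{"commands":{"type":"array","items":{"type":"number"}},"grip_force":{"type":"number"}},"required":["commands"]}

```bash
mkdir -p pics; cat > h.py <<'E'
import numpy as np, cv2
from rig import arm, eyes
def grab(n):
    p=eyes.camera_params(n); im,d=eyes.get_image(n); return im,d,p
def cloud(d,p):
    f=200/np.tan(np.radians(p['vertical_fov'])/2)
    v,u=np.mgrid[:400,:640]
    c=np.stack([(u-p['cx'])/f*d,(v-p['cy'])/f*d,d],-1)
    return (c-np.array(p['t']))@np.array(p['R'])
E
python3 - <<'E'
from h import *
for n in('top','scene'):
    im,d,p=grab(n); cv2.imwrite(f'pics/{n}0.png',im); np.savez(f'{n}0.npz',im=im,X=cloud(d,p)); print(n,p)
s=arm.observe();print(s['time'],s['eef_pos'],s['tool_rot'],s['finger_gap'],s['force'])
E
```

```text
top {'vertical_fov': 45.59148648128867, 'cx': 323.8455064684302, 'cy': 193.53188184531882, 'R': array([[ 0.00772363, -0.99984126,  0.01605597],
       [-0.99750049, -0.00883134, -0.07010548],
       [ 0.07023615, -0.01547437, -0.99741036]]), 't': array([-0.09673939,  0.45116771,  1.22267816])}
scene {'vertical_fov': 47.4649606438999, 'cx': 319.94221868317754, 'cy': 197.82003279919164, 'R': array([[ 0.84149889,  0.54025728, -0.00130261],
       [ 0.40438667, -0.6314635 , -0.66160809],
       [-0.35826114,  0.55621571, -0.74984868]]), 't': array([-0.33604547, -0.19199074,  1.33621521])}
0.1 [ 0.20092373 -0.4575377   0.24185679] [ 9.78672305e-01  2.05427016e-01 -1.15525737e-04 -4.97434211e-04] 0.08500704587842914 [-0.64622661 -0.00569461  0.0854419 ]
```

View pics/top0.png

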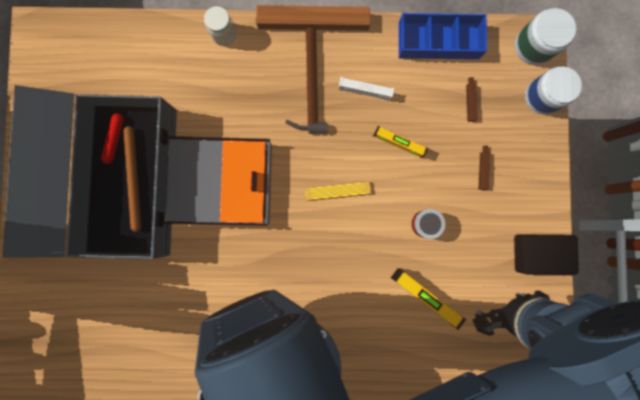

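View pics/scene0.png

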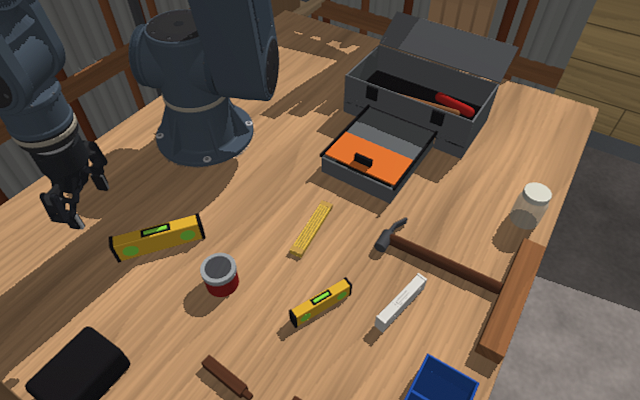

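The top view shows the tray with its orange gate at about (245,180) and the fin at (257,181). The small level is at (400,141), and the larger look-alike at (428,298). The scene view agrees: small level at (320,302), gate at (370,158).

```bash
python3 - <<'E'
from h import *
for n in('top','scene'):
    z=np.load(n+'0.npz'); im,X=z['im'],z['X']; hsv=cv2.cvtColor(im,cv2.COLOR_BGR2HSV)
    h,s,v=cv2.split(hsv)
    print(n,'surface z',np.median(X[...,2][(abs(X[...,2])<.02)]))
    org=((h>=8)&(h<=15)&(s>200)&(v>120)&(X[...,2]>.03)&(X[...,2]<.1)).astype(np.uint8)
    yel=((h>=19)&(h<=30)&(s>150)&(v>90)).astype(np.uint8)
    for name,m in(('org',org),('yel',yel)):
        k,l,st,c=cv2.connectedComponentsWithStats(m)
        for i in range(1,k):
            if st[i,4]<80: continue
            P=X[l==i]; zt=np.percentile(P[:,2],90); T=P[abs(P[:,2]-zt)<.004]
            r=cv2.minAreaRect(T[:,:2].astype(np.float32)*1000)
            print(name,st[i],'ztop',zt.round(4),'rect mm',np.round(r[0],1),np.round(r[1],1),round(r[2],1), 'corners',cv2.boxPoints(r).round(0).tolist())
    # fin: points above the gate
    a=(X[...,2]>.071)&(X[...,2]<.095)&(X[...,0]>.3)&(X[...,0]<.55)&(X[...,1]>.1)&(X[...,1]<.32)
    P=X[a]
    if len(P)>5:
        r=cv2.minAreaRect(P[:,:2].astype(np.float32)*1000);print('fin',len(P),r,P[:,2].max())
E
```

```text
top surface z 0.0005329834220959819
org [ 221  140   44   82 3179] ztop 0.0625 rect mm [479.  112.1] [102.6 202.8] 88.9 corners [[377.0, 63.0], [579.0, 59.0], [581.0, 161.0], [379.0, 165.0]]
yel [376 127  50  30 516] ztop 0.0437 rect mm [ 588.7 -289.9] [134.6  22.2] 66.0 corners [[551.0, -347.0], [572.0, -356.0], [626.0, -233.0], [606.0, -224.0]]
yel [305 182  66  18 827] ztop 0.0176 rect mm [ 460.4 -127.6] [ 30.2 169. ] 6.5 corners [[436.0, -45.0], [455.0, -213.0], [485.0, -210.0], [466.0, -42.0]]
yel [396 272  67  55 840] ztop 0.0602 rect mm [ 188.5 -355.1] [186.7  30.7] 52.2 corners [[119.0, -420.0], [143.0, -438.0], [258.0, -291.0], [233.0, -272.0]]
fin 294 ((425.4862060546875, 301.833984375), (9.64106273651123, 248.63211059570312), 89.0065689086914) 0.09498574972783688
scene surface z -0.00023032508318355377
org [325 132  87  53 449] ztop 0.0602 rect mm [477.  109.8] [105.  207.3] 89.0 corners [[372.0, 59.0], [580.0, 56.0], [582.0, 161.0], [374.0, 164.0]]
yel [290 201  42  56 710] ztop 0.0155 rect mm [ 459.4 -131.6] [ 29.1 167.9] 6.7 corners [[435.0, -50.0], [455.0, -217.0], [484.0, -213.0], [464.0, -47.0]]
yel [ 113  215   89   46 1694] ztop 0.0574 rect mm [ 187.7 -358.4] [185.2  34.7] 53.1 corners [[118.0, -422.0], [146.0, -443.0], [257.0, -295.0], [229.0, -274.0]]
yel [292 279  58  47 830] ztop 0.0411 rect mm [ 588.2 -291.4] [131.4  22.9] 66.3 corners [[551.0, -347.0], [572.0, -356.0], [625.0, -236.0], [604.0, -227.0]]
fin 550 ((424.7935485839844, 299.9468078613281), (16.933740615844727, 249.20252990722656), 89.3125) 0.09498509625193553
```

```bash
python3 - <<'E'
from h import *
for n in('top','scene'):
    z=np.load(n+'0.npz'); im,X=z['im'],z['X']
    a=(X[...,2]>.070)&(X[...,2]<.095)&(X[...,0]>.4)&(X[...,0]<.56)&(X[...,1]>.0)&(X[...,1]<.15)
    P=X[a]*1000
    for lo in(70,76):
        Q=P[P[:,2]>lo]; print(n,len(Q),cv2.minAreaRect(Q[:,:2].astype(np.float32)),Q.max(0),Q.min(0))
    # fin by colour, ray centroid
    v=im.max(-1); b=(v<60)&a; print(b.sum(), X[b].mean(0) if b.any() else '')
    w=(X[...,2]>.04)&(X[...,2]<.075)&(abs(X[...,0]-.478)<.06)&(X[...,1]>-.02)&(X[...,1]<.3)
    print('tray y range',np.percentile(X[w][:,1],[0,1,99,100]))
E
```

```text
top 102 ((477.38677978515625, 83.33964538574219), (12.189321517944336, 49.255218505859375), 87.90618133544922) [501.95699777  90.18120562  86.73234433] [452.85543651  77.15314988  70.91984872]
top 97 ((478.1786804199219, 83.3106918334961), (12.189321517944336, 47.67036056518555), 87.90618133544922) [501.95699777  90.18120562  86.73234433] [454.44379928  77.36762301  76.00046754]
32 [0.47639088 0.08074375 0.08148384]
tray y range [0.04745394 0.04971101 0.2977028  0.29996236]
scene 109 ((475.79608154296875, 80.64576721191406), (48.7784423828125, 15.862832069396973), 3.446242094039917) [500.61748748  89.93673306  84.4902544 ] [451.41057154  72.90785816  70.18200481]
scene 82 ((475.79583740234375, 80.64959716796875), (48.7784423828125, 15.855161666870117), 3.446242094039917) [500.61748748  89.93673306  84.4902544 ] [451.41057154  74.01067878  76.20965787]
89 [0.47861366 0.07827595 0.07756024]
tray y range [0.04386979 0.04563774 0.29847102 0.29993824]
```

```bash
cat >> h.py <<'E'
from scipy.spatial.transform import Rotation as Ro
def go(x,y,z,yaw):
    """remaining shift in tool axes (mm) and turn (deg) to TCP (mm), tool x at yaw (deg), pointing down"""
    s=arm.observe(); R=Ro.from_quat(s['tool_rot'])
    T=Ro.from_euler('z',yaw,degrees=True)*Ro.from_euler('x',180,degrees=True)
    d=np.array([x,y,z])-np.array(s['eef_pos'])*1000
    print('t',s['time'],'pos',np.round(np.array(s['eef_pos'])*1000,1),'turn',np.degrees((R.inv()*T).as_rotvec()).round(2),
     'shift now',R.inv().apply(d).round(1),'shift after turn',T.inv().apply(d).round(1),'F',np.round(s['force'],1),'gap',round(s['finger_gap'],4),'grip',s['grip_force'])
E
```

>>> {"fn": "arm_command", "kwargs": {
  "commands": [0,0,0,0,0,6.2,45,0,0,0,0,0,6.2,45,0,0,0,0,0,6.2,45,0,0,0,0,0,6.1,45,15,-32,4,0,0,0,45,15,-32,4,0,0,0,45,15,-32,4,0,0,0,45,15,-32,4,0,0,0,45],
  "grip_force": 40
}}

```text
time: 0.77
eef_pos: [0.2633, -0.3293, 0.2258]
tool_rot: [1.0, -0.009, -0.0, -0.0]
force: [0.9, 0.4, 1.1]
finger_gap: 0.0384
grip_force: 0.0
```

>>> {"fn": "arm_command", "kwargs": {
  "commands": [15,-32,5,0,0,0,45,15,-32,5,0,0,0,45,15,-32,5,0,0,0,45,15,-32,5,0,0,0,45,15,-32,5,0,0,0,45,15,-32,5,0,0,0,45,15,-32,5,0,0,0,45,15,-32,5,0,0,0,45]
}}

```text
time: 1.43
eef_pos: [0.3879, -0.0752, 0.186]
tool_rot: [1.0, -0.009, -0.0, 0.0]
force: [1.2, -2.0, 0.6]
finger_gap: 0.0382
grip_force: 0.0
```

```bash
python3 -c "
from h import *
go(477,81.5,150,-1)"
```

```text
t 1.4333 pos [387.9 -75.2 186. ] turn [0.   0.   0.01] shift now [  86.4 -158.2   36. ] shift after turn [  86.4 -158.2   36. ] F [ 1.2 -2.   0.6] gap 0.0382 grip 0.0
```

>>> {"fn": "arm_command", "kwargs": {
  "commands": [14.4,-26.4,6,0,0,0,45,14.4,-26.4,6,0,0,0,45,14.4,-26.4,6,0,0,0,45,14.4,-26.4,6,0,0,0,45,14.4,-26.4,6,0,0,0,45,14.4,-26.4,6,0,0,0,45,0,0,0,0,0,0,45]
}}

```text
time: 2.02
eef_pos: [0.4771, 0.0346, 0.1503]
tool_rot: [1.0, 0.024, -0.001, -0.021]
force: [-0.5, -0.3, -1.2]
finger_gap: 0.0382
grip_force: 0.0
```

```bash
python3 -c "
from h import *
go(477,81.5,75,-1)
im,d,p=grab('wrist');cv2.imwrite('pics/w1.png',im)"
```

```text
t 2.0167 pos [477.1  34.6 150.3] turn [-2.36  0.15  3.7 ] shift now [  2.2 -43.7  77.1] shift after turn [ -0.9 -46.9  75.3] F [-0.5 -0.3 -1.2] gap 0.0382 grip 0.0
```

View pics/w1.png

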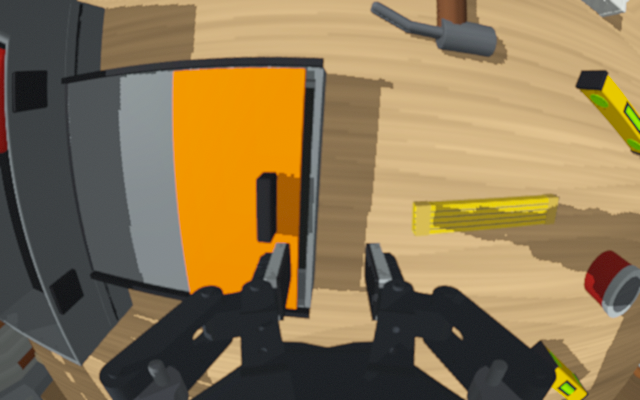

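The wrist view shows the fin at (266,207), a narrow gap at the gate's front edge (308,180), and the fingers short of the fin.

```bash
python3 -c "
from h import *
s=arm.observe();print(np.round(s['q'],3),np.round(s['qd'],2),np.round(s['effort'],1));go(477,81.5,130,-1)"
```

```text
[ 0.045  0.206 -0.279  1.088  0.04   3.141] [-0.02 -0.03 -0.02  0.02 -0.01 -0.  ] [  1.5 -63.   47.8  -0.9   0.5  -0. ]
t 2.0667 pos [476.   33.7 150.7] turn [-2.3   0.18  3.63] shift now [  3.2 -46.9  22.6] shift after turn [  0.1 -47.9  20.7] F [-0.7  0.2 -0.1] gap 0.0384 grip 0.0
```

>>> {"fn": "arm_command", "kwargs": {
  "commands": [0,0,0,0,0,0,45]
}}

```text
time: 2.15
eef_pos: [0.4753, 0.0329, 0.1513]
tool_rot: [1.0, 0.022, -0.001, -0.02]
force: [-0.7, -0.4, -0.2]
finger_gap: 0.0382
grip_force: 0.0
```

```bash
python3 -c "
from h import *
s=arm.observe();print(np.round(s['q'],3),np.round(s['qd'],2),np.round(s['effort'],1));go(477,81.5,130,-1)"
```

```text
[ 0.044  0.203 -0.28   1.089  0.04   3.141] [-0.01 -0.02 -0.01  0.   -0.    0.  ] [  1.  -63.6  46.9  -0.3   0.3  -0. ]
t 2.15 pos [475.3  32.9 151.3] turn [-2.27  0.15  3.56] shift now [  3.9 -47.6  23.2] shift after turn [  0.9 -48.7  21.3] F [-0.7 -0.4 -0.2] gap 0.0382 grip 0.0
```

>>> {"fn": "arm_command", "kwargs": {
  "commands": [0,0,0,0,0,-7,45,0,0,0,0,0,-7,45,0,0,0,0,0,-7,45,0,0,0,0,0,-7,45,0,0,0,0,0,-7,45,0,0,0,0,0,-7,45,0,0,0,0,0,-7,45,0,0,0,0,0,-7,45]
}}

```text
time: 2.82
eef_pos: [0.4752, 0.0324, 0.152]
tool_rot: [0.871, 0.491, 0.009, -0.018]
force: [0.2, 0.3, -0.8]
finger_gap: 0.0385
grip_force: 0.0
```

>>> {"fn": "arm_command", "kwargs": {
  "commands": [0,0,0,0,0,-7,45,0,0,0,0,0,-7,45,0,0,0,0,0,-7,45,0,0,0,0,0,-7,45,0,0,0,0,0,-7,45,0,0,0,0,0,-7,45,0,0,0,0,0,-7,45,0,0,0,0,0,-7,45]
}}

```text
time: 3.48
eef_pos: [0.4752, 0.0323, 0.152]
tool_rot: [0.538, 0.842, 0.016, -0.011]
force: [-0.0, 0.3, -0.1]
finger_gap: 0.0383
grip_force: 0.0
```

>>> {"fn": "arm_command", "kwargs": {
  "commands": [0,0,0,0,0,-7,45,0,0,0,0,0,-7,45,0,0,0,0,0,-7,45,0,0,0,0,0,-7,45,0,0,0,0,0,-7,45,0,0,0,0,0,-7,45,0,0,0,0,0,-7,45,0,0,0,0,0,-7,45]
}}

```text
time: 4.15
eef_pos: [0.4752, 0.0323, 0.152]
tool_rot: [0.08, 0.997, 0.02, -0.002]
force: [0.8, -0.1, 0.1]
finger_gap: 0.0385
grip_force: 0.0
```

```bash
python3 -c "
from h import *
go(477,81.5,130,179)"
```

```text
t 4.15 pos [475.2  32.3 152. ] turn [ 2.26 -0.31 -8.16] shift now [ 5.9 47.9 23.9] shift after turn [-0.9 49.2 22. ] F [ 0.8 -0.1  0.1] gap 0.0385 grip 0.0
```

>>> {"fn": "arm_command", "kwargs": {
  "commands": [0,0,0,1.13,-0.15,-4.1,45,0,0,0,1.13,-0.15,-4.1,45,-0.5,24.5,11,0,0,0,45,-0.5,24.5,11,0,0,0,45,0,0,0,0,0,0,45,0,0,0,0,0,0,45]
}}

```text
time: 4.65
eef_pos: [0.4771, 0.0821, 0.1295]
tool_rot: [0.01, 1.0, -0.0, -0.001]
force: [0.4, -0.1, -0.3]
finger_gap: 0.0386
grip_force: 0.0
```

```bash
python3 -c "
from h import *
go(477,81.5,75,179)"
```

```text
t 4.65 pos [477.1  82.1 129.5] turn [-0.01 -0.07 -0.19] shift now [-0.  -0.6 54.5] shift after turn [ 0.  -0.6 54.5] F [ 0.4 -0.1 -0.3] gap 0.0386 grip 0.0
```

>>> {"fn": "arm_command", "kwargs": {
  "commands": [0,0,18,0,0,0,45,0,0,18,0,0,0,45,0,0,17,0,0,0,45,0,0,0,0,0,0,45,0,0,0,0,0,0,0,0,0,0,0,0,0,0,0,0,0,0,0,0,0,0,0,0,0,0,0,0]
}}

```text
time: 5.32
eef_pos: [0.4784, 0.0817, 0.078]
tool_rot: [0.011, 1.0, 0.0, 0.001]
force: [-2.7, -2.7, 6.6]
finger_gap: 0.0109
grip_force: 42.6
```

>>> {"fn": "arm_command", "kwargs": {
  "commands": [0,2,-2,0,0,0,0,0,10,0,0,0,0,0,0,12,0,0,0,0,0,0,12,0,0,0,0,0,0,12,0,0,0,0,0,0,12,0,0,0,0,0,0,12,0,0,0,0,0,0,8,0,0,0,0,0]
}}

```text
time: 5.98
eef_pos: [0.4794, 0.1628, 0.0786]
tool_rot: [0.011, 1.0, -0.0, -0.0]
force: [3.0, -2.5, -15.4]
finger_gap: 0.0109
grip_force: 42.9
```

>>> {"fn": "arm_command", "kwargs": {
  "commands": [0,4,0,0,0,0,0,0,3,0,0,0,0,0,0,2,0,0,0,0,0,0,0,0,0,0,0,0]
}}

```text
time: 6.32
eef_pos: [0.4795, 0.1712, 0.0786]
tool_rot: [0.011, 1.0, 0.0, -0.001]
force: [1.0, 1.3, -18.0]
finger_gap: 0.0103
grip_force: 42.7
```

```bash
python3 - <<'E'
from h import *
go(477,180,78,179)
im,d,p=grab('wrist');cv2.imwrite('pics/w2.png',im)
E
```

```text
t 6.3167 pos [479.5 171.2  78.6] turn [ 0.04 -0.06 -0.23] shift now [2.7 8.8 0.6] shift after turn [2.7 8.8 0.6] F [  1.    1.3 -18. ] gap 0.0103 grip 42.7484929561615
```

View pics/w2.png

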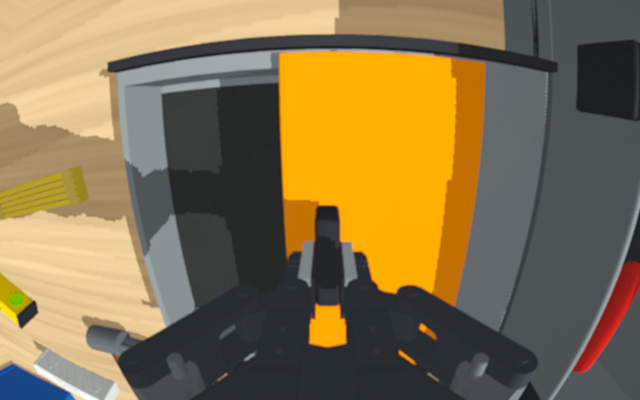

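The wrist view shows the fingers holding the fin at (327,240), with the bay uncovered from column 160 to 280. The gate is close to fully open but not there yet.

>>> {"fn": "arm_command", "kwargs": {
  "commands": [0,2,2,0,0,0,0,0,2,0,0,0,0,0,0,1,0,0,0,0,0,0,0,0,0,0,0,0]
}}

```text
time: 6.7
eef_pos: [0.4798, 0.1764, 0.0783]
tool_rot: [0.011, 1.0, 0.001, 0.0]
force: [-12.9, 0.2, 17.2]
finger_gap: 0.0109
grip_force: 47.3
```

>>> {"fn": "arm_command", "kwargs": {
  "commands": [0,2,0,0,0,0,0,0,2,0,0,0,0,0,0,0,0,0,0,0,0]
}}

```text
time: 6.95
eef_pos: [0.4798, 0.1776, 0.0782]
tool_rot: [0.012, 1.0, -0.002, 0.0]
force: [-11.3, -24.0, 24.7]
finger_gap: 0.0106
grip_force: 48.3
```

Stop reached with the gate fully open, which puts the bay centre near (478, 103.5) mm. I'll release, lift and measure.

>>> {"fn": "arm_command", "kwargs": {
  "commands": [0,-2,-2,0,0,0,45,0,0,0,0,0,0,45,0,0,0,0,0,0,45,0,0,-30,0,0,0,45,0,0,-40,0,0,0,45,0,-35,-20,0,0,0,45,0,-40,0,0,0,0,50,0,-40,0,0,0,0,50]
}}

```text
time: 7.62
eef_pos: [0.4786, 0.0625, 0.1705]
tool_rot: [0.01, 1.0, 0.001, 0.002]
force: [0.6, 0.3, -0.4]
finger_gap: 0.0433
grip_force: 0.0
```

>>> {"fn": "arm_command", "kwargs": {
  "commands": [-4,-36,0,0,0,0,50,-4,-36,0,0,0,0,50,-4,-36,0,0,0,0,50,-4,-36,0,0,0,0,50,-4,-36,0,0,0,0,50,-4,-36,0,0,0,0,50,-4,-36,0,0,0,0,50,-4,-36,0,0,0,0,50]
}}

```text
time: 8.28
eef_pos: [0.5035, -0.2276, 0.1689]
tool_rot: [0.011, 1.0, 0.0, 0.0]
force: [0.7, 0.2, 0.2]
finger_gap: 0.0429
grip_force: 0.0
```

```bash
python3 - <<'E'
from h import *
go(589,-290.5,150,66)
for n in('top','scene'):
    im,d,p=grab(n); X=cloud(d,p); cv2.imwrite(f'pics/{n}1.png',im)
    h,s,v=cv2.split(cv2.cvtColor(im,cv2.COLOR_BGR2HSV))
    m=(h>=8)&(h<=15)&(s>200)&(v>120)&(X[...,2]>.03)&(X[...,2]<.1); P=X[m]
    print(n,'gate',cv2.minAreaRect(P[:,:2].astype(np.float32)*1000))
    f=(abs(X[...,2]-.007)<.008)&(abs(X[...,0]-.478)<.11)&(abs(X[...,1]-.1035)<.06); P=X[f]
    print('floor',f.sum(),P.min(0),P.max(0),cv2.minAreaRect(P[:,:2].astype(np.float32)*1000))
    m=(h>=19)&(h<=30)&(s>150)&(v>90)&(abs(X[...,0]-.589)<.09)&(abs(X[...,1]+.29)<.09)&(X[...,2]>.034); P=X[m]
    print('level',cv2.minAreaRect(P[:,:2].astype(np.float32)*1000))
E
```

```text
t 8.2833 pos [ 503.5 -227.6  168.9] turn [5.0000e-02 2.0000e-02 1.1275e+02] shift now [-86.9 -61.   19. ] shift after turn [-22.7 103.7  18.9] F [0.7 0.2 0.2] gap 0.0429 grip 0.0
top gate ((481.8249816894531, 206.05352783203125), (103.84642028808594, 205.06314086914062), 88.93059539794922)
floor 2839 [ 0.36825959  0.04350044 -0.00099564] [0.58790409 0.1623422  0.01495848] ((478.0440673828125, 102.35731506347656), (117.83169555664062, 220.72373962402344), 89.44354248046875)
level ((0.0, 0.0), (0.0, 0.0), 0.0)
scene gate ((478.0255432128906, 203.07301330566406), (107.84201049804688, 206.17306518554688), 89.00935363769531)
floor 1586 [ 0.37069317  0.04361192 -0.00096041] [0.58784353 0.16345481 0.01499408] ((479.0750732421875, 102.93344116210938), (217.56039428710938, 119.49668884277344), 0.4337572753429413)
level ((588.2821044921875, -291.6330261230469), (132.17715454101562, 22.93634796142578), 66.56121063232422)
```

>>> {"fn": "arm_command", "kwargs": {
  "commands": [0,0,0,0,0,7,50,0,0,0,0,0,7,50,0,0,0,0,0,7,50,0,0,0,0,0,7,50,0,0,0,0,0,7,50,0,0,0,0,0,7,50,0,0,0,0,0,7,50,0,0,0,0,0,7,50]
}}

```text
time: 9.05
eef_pos: [0.5036, -0.2253, 0.1688]
tool_rot: [0.482, 0.876, 0.0, 0.0]
force: [0.0, 0.2, 0.8]
finger_gap: 0.0424
grip_force: 0.0
```

>>> {"fn": "arm_command", "kwargs": {
  "commands": [0,0,0,0,0,7,50,0,0,0,0,0,7,50,0,0,0,0,0,7,50,0,0,0,0,0,7,50,0,0,0,0,0,7,50,0,0,0,0,0,7,50,0,0,0,0,0,7,50,0,0,0,0,0,7,50]
}}

```text
time: 9.72
eef_pos: [0.5036, -0.2253, 0.1688]
tool_rot: [0.837, 0.548, 0.0, -0.0]
force: [0.8, 0.3, 0.7]
finger_gap: 0.0426
grip_force: 0.0
```

>>> {"fn": "arm_command", "kwargs": {
  "commands": [-6,26,5,0,0,0,50,-6,26,5,0,0,0,50,-6,26,5,0,0,0,50,-5,26,4,0,0,0,50,0,0,0,0,0,0,50]
}}

```text
time: 10.13
eef_pos: [0.5922, -0.2892, 0.1475]
tool_rot: [0.835, 0.55, -0.0, -0.0]
force: [1.6, -0.5, 0.2]
finger_gap: 0.0426
grip_force: 0.0
```

```bash
python3 - <<'E'
from h import *
go(588.4,-290.8,28,66.3)
im,d,p=grab('wrist');cv2.imwrite('pics/w3.png',im)
E
```

```text
t 10.1333 pos [ 592.2 -289.2  147.5] turn [-0.05 -0.02  0.44] shift now [ -3.   -2.8 119.5] shift after turn [ -3.   -2.9 119.5] F [ 1.6 -0.5  0.2] gap 0.0426 grip 0.0
```

View pics/w3.png

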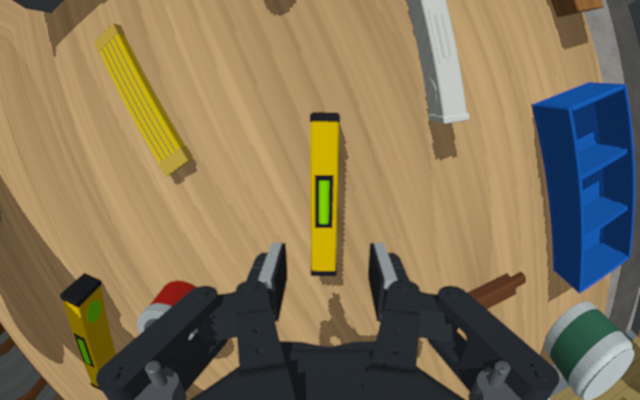

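The level lies centred between the fingers, with its vial at (324,202). Descending and gripping.

>>> {"fn": "arm_command", "kwargs": {
  "commands": [-1.5,-1.4,30,0,0,0.4,50,-1.5,-1.4,30,0,0,0,50,0,0,30,0,0,0,50,0,0,22,0,0,0,50,0,0,11,0,0,0,50,0,0,0,0,0,0,50]
}}

```text
time: 10.68
eef_pos: [0.5844, -0.2883, 0.0246]
tool_rot: [0.837, 0.547, -0.001, -0.002]
force: [-0.8, 1.4, -0.5]
finger_gap: 0.0424
grip_force: 0.0
```

>>> {"fn": "arm_command", "kwargs": {
  "commands": [0,0,0,0,0,0,0,0,0,0,0,0,0,0,0,0,0,0,0,0,0,0,0,0,0,0,0,0,0,0,0,0,0,0,0],
  "grip_force": 60
}}

```text
time: 11.1
eef_pos: [0.587, -0.2899, 0.0286]
tool_rot: [0.837, 0.547, 0.001, 0.001]
force: [-0.2, 1.0, 8.4]
finger_gap: 0.0208
grip_force: 60.4
```

```bash
python3 - <<'E'
from h import *
go(478,103.5,150,179)
E
```

```text
t 11.1 pos [ 587.  -289.9   28.6] turn [ 1.0000e-01  1.4000e-01 -1.1264e+02] shift now [ 316.7 -257.3 -122. ] shift after turn [ 115.8  391.4 -121.4] F [-0.2  1.   8.4] gap 0.0208 grip 60.35790503025055
```

>>> {"fn": "arm_command", "kwargs": {
  "commands": [0,0,-10,0,0,0,0,0,0,-25,0,0,0,0,0,0,-30,0,0,0,0,0,0,-30,0,0,0,0,0,0,-30,0,0,0,0,0,0,0,0,0,-7,0,0,0,0,0,0,-7,0,0,0,0,0,0,-7,0]
}}

```text
time: 11.77
eef_pos: [0.5864, -0.2897, 0.1535]
tool_rot: [0.721, 0.693, 0.0, 0.001]
force: [0.7, 0.2, -2.0]
finger_gap: 0.0208
grip_force: 59.0
```

>>> {"fn": "arm_command", "kwargs": {
  "commands": [0,0,0,0,0,-7,0,0,0,0,0,0,-7,0,0,0,0,0,0,-7,0,0,0,0,0,0,-7,0,0,0,0,0,0,-7,0,0,0,0,0,0,-7,0,0,0,0,0,0,-7,0,0,0,0,0,0,-7,0]
}}

```text
time: 12.43
eef_pos: [0.5861, -0.2896, 0.1529]
tool_rot: [0.311, 0.95, -0.0, 0.0]
force: [0.4, 0.5, -0.9]
finger_gap: 0.0205
grip_force: 59.0
```

>>> {"fn": "arm_command", "kwargs": {
  "commands": [0,0,0,0,0,-7,0,0,0,0,0,0,-7,0,0,0,0,0,0,-7,0,0,0,0,0,0,-7,0,0,0,0,0,0,-7,0,8,28,0,0,0,0,0,8,28,0,0,0,0,0,8,28,0,0,0,0,0]
}}

```text
time: 13.1
eef_pos: [0.564, -0.2042, 0.1526]
tool_rot: [0.015, 1.0, -0.0, 0.0]
force: [1.4, 0.1, -1.4]
finger_gap: 0.0208
grip_force: 59.2
```

>>> {"fn": "arm_command", "kwargs": {
  "commands": [8,28,0,0,0,0,0,8,28,0,0,0,0,0,8,28,0,0,0,0,0,8,28,0,0,0,0,0,8,28,0,0,0,0,0,8,28,0,0,0,0,0,8,28,0,0,0,0,0,8,28,0,0,0,0,0]
}}

```text
time: 13.77
eef_pos: [0.5065, 0.0221, 0.153]
tool_rot: [0.014, 1.0, 0.0, 0.001]
force: [0.2, 0.3, -1.5]
finger_gap: 0.0207
grip_force: 59.2
```

```bash
python3 - <<'E'
from h import *
go(478,103.5,120,179)
E
```

```text
t 13.7667 pos [506.5  22.1 153. ] turn [ 0.02  0.06 -0.66] shift now [30.9 80.5 33. ] shift after turn [29.9 80.8 33. ] F [ 0.2  0.3 -1.5] gap 0.0207 grip 59.21187400817871
```

>>> {"fn": "arm_command", "kwargs": {
  "commands": [7.5,18.8,8,0,0,-0.6,0,7.5,18.8,8,0,0,0,0,7.5,18.8,8,0,0,0,0,7.5,18.8,8,0,0,0,0,0,0,0,0,0,0,0,0,0,0,0,0,0,0]
}}

```text
time: 14.27
eef_pos: [0.4782, 0.0974, 0.1205]
tool_rot: [0.008, 1.0, 0.0, 0.0]
force: [1.5, -0.4, -1.6]
finger_gap: 0.0206
grip_force: 59.3
```

```bash
python3 - <<'E'
from h import *
go(478,98,34,179)
im,d,p=grab('scene');X=cloud(d,p);cv2.imwrite('pics/s2.png',cv2.resize(im[80:260,250:520],None,fx=2.8,fy=2.8))
h,s,v=cv2.split(cv2.cvtColor(im,cv2.COLOR_BGR2HSV))
m=(h>=19)&(h<=30)&(s>150)&(v>60)&(abs(X[...,0]-.478)<.12)&(abs(X[...,1]-.1)<.06)&(X[...,2]>.07);P=X[m]*1000
print(len(P),np.percentile(P,[1,50,99],axis=0).round(1))
E
```

```text
t 14.2667 pos [478.2  97.4 120.5] turn [0.02 0.01 0.06] shift now [ 0.3  0.6 86.5] shift after turn [ 0.2  0.6 86.5] F [ 1.5 -0.4 -1.6] gap 0.0206 grip 59.27486479282379
545 [[412.8  53.8  91.7]
 [495.   86.3 122.6]
 [543.8 106.2 159.5]]
```

View pics/s2.png

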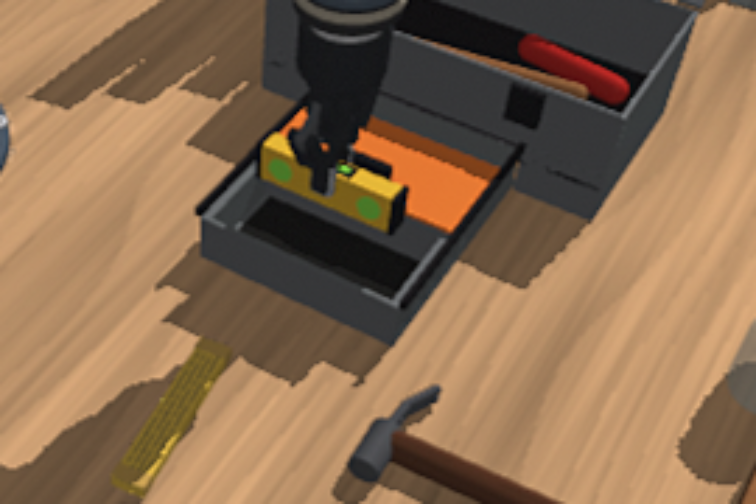

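The level hangs straight over the open bay. Its yellow part spans x 413–544 mm and its underside is at z≈92 mm, 29 mm below the TCP. Lowering.

>>> {"fn": "arm_command", "kwargs": {
  "commands": [0,0.5,20,0,0,0,0,0,0,20,0,0,0,0,0,0,18,0,0,0,0,0,0,12,0,0,0,0,0,0,8,0,0,0,0,0,0,3,0,0,0,0,0,0,2,0,0,0,0,0,0,0,0,0,0,0]
}}

```text
time: 14.98
eef_pos: [0.4788, 0.0971, 0.0371]
tool_rot: [0.009, 1.0, 0.0, 0.0]
force: [-0.1, 0.9, -1.7]
finger_gap: 0.0209
grip_force: 59.3
```

>>> {"fn": "arm_command", "kwargs": {
  "commands": [0,0,1.5,0,0,0,0,0,0,1.5,0,0,0,0,0,0,0,0,0,0,0]
}}

```text
time: 15.23
eef_pos: [0.4789, 0.0974, 0.0346]
tool_rot: [0.009, 1.0, 0.0, 0.0]
force: [-2.6, -2.2, 10.4]
finger_gap: 0.0211
grip_force: 60.6
```

Contact with the floor. Releasing, lifting and moving over the fin.

>>> {"fn": "arm_command", "kwargs": {
  "commands": [0,0,0,0,0,0,45,0,0,0,0,0,0,45,0,0,0,0,0,0,45,0,0,0,0,0,0,45,0,0,-10,0,0,0,45,0,0,-25,0,0,0,45,0,0,-30,0,0,0,45,0,0,-30,0,0,0,45]
}}

```text
time: 15.9
eef_pos: [0.4778, 0.0971, 0.1303]
tool_rot: [0.009, 1.0, 0.0, -0.001]
force: [1.1, 0.3, 0.2]
finger_gap: 0.0387
grip_force: 0.0
```

>>> {"fn": "arm_command", "kwargs": {
  "commands": [0,26,0,0,0,0,45,0,27,0,0,0,0,45,0,27,0,0,0,0,45,0,0,0,0,0,0,45,0,0,0,0,0,0,45]
}}

```text
time: 16.32
eef_pos: [0.4797, 0.1782, 0.1292]
tool_rot: [0.008, 1.0, 0.0, -0.0]
force: [0.5, -1.0, 0.5]
finger_gap: 0.0386
grip_force: 0.0
```

```bash
python3 - <<'E'
from h import *
go(479,177,79,179)
im,d,p=grab('wrist');cv2.imwrite('pics/w4.png',im)
im,d,p=grab('scene');X=cloud(d,p)
h,s,v=cv2.split(cv2.cvtColor(im,cv2.COLOR_BGR2HSV))
m=(h>=19)&(h<=30)&(s>150)&(v>60)&(abs(X[...,0]-.478)<.12)&(abs(X[...,1]-.1)<.05)&(X[...,2]>.0);P=X[m]*1000
print(len(P),np.percentile(P,[1,50,99],axis=0).round(1))
E
```

```text
t 16.3167 pos [479.7 178.2 129.2] turn [ 0.02 -0.01  0.08] shift now [ 0.7 -1.2 50.2] shift after turn [ 0.7 -1.2 50.2] F [ 0.5 -1.   0.5] gap 0.0386 grip 0.0
519 [[412.6  82.2   6.1]
 [480.8  87.   41.6]
 [544.8 144.8  48.6]]
```

View pics/w4.png

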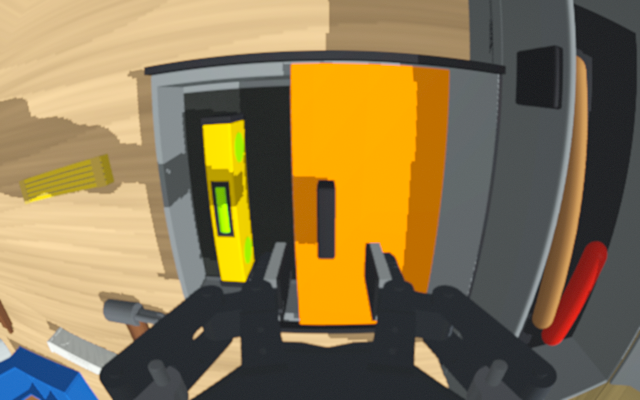

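The level stands upright in the bay (vial at 223,209), and the fin at (326,220) is midway between the fingers. I'll grip the fin and close the gate.

>>> {"fn": "arm_command", "kwargs": {
  "commands": [0,-1,18,0,0,0,45,0,0,18,0,0,0,45,0,0,13,0,0,0,45,0,0,0,0,0,0,45,0,0,0,0,0,0,0,0,0,0,0,0,0,0,0,0,0,0,0,0,0,0,0,0,0,0,0,0],
  "grip_force": 40
}}

```text
time: 17.08
eef_pos: [0.4803, 0.1761, 0.0808]
tool_rot: [0.009, 1.0, 0.0, 0.0]
force: [-3.1, -2.0, 8.1]
finger_gap: 0.0106
grip_force: 42.5
```

>>> {"fn": "arm_command", "kwargs": {
  "commands": [0,-4,0,0,0,0,0,0,-10,0,0,0,0,0,0,-13,0,0,0,0,0,0,-13,0,0,0,0,0,0,-13,0,0,0,0,0,0,-13,0,0,0,0,0,0,-13,0,0,0,0,0,0,-10,0,0,0,0,0]
}}

```text
time: 17.75
eef_pos: [0.4789, 0.0868, 0.0808]
tool_rot: [0.009, 1.0, 0.001, 0.001]
force: [-0.9, 2.8, 6.8]
finger_gap: 0.0107
grip_force: 42.2
```

>>> {"fn": "arm_command", "kwargs": {
  "commands": [0,-4,0,0,0,0,0,0,-3,0,0,0,0,0,0,-2,0,0,0,0,0,0,0,0,0,0,0,0]
}}

```text
time: 18.08
eef_pos: [0.4787, 0.078, 0.0808]
tool_rot: [0.009, 1.0, 0.0, 0.001]
force: [-1.8, -1.5, 6.9]
finger_gap: 0.011
grip_force: 42.4
```

Moved 98 mm so far; pressing on gently to the stop.

>>> {"fn": "arm_command", "kwargs": {
  "commands": [0,-2,0,0,0,0,0,0,-2,0,0,0,0,0,0,-1,0,0,0,0,0,0,0,0,0,0,0,0]
}}

```text
time: 18.42
eef_pos: [0.4787, 0.0733, 0.0808]
tool_rot: [0.009, 1.0, 0.0, 0.001]
force: [-1.4, 0.6, 8.2]
finger_gap: 0.0107
grip_force: 42.4
```

>>> {"fn": "arm_command", "kwargs": {
  "commands": [0,-2,0,0,0,0,0,0,-1.5,0,0,0,0,0,0,0,0,0,0,0,0]
}}

```text
time: 18.67
eef_pos: [0.4786, 0.0728, 0.0808]
tool_rot: [0.008, 1.0, 0.004, 0.001]
force: [-2.0, 27.3, 3.3]
finger_gap: 0.011
grip_force: 42.0
```

>>> {"fn": "arm_command", "kwargs": {
  "commands": [0,2.5,0,0,0,0,0,0,0,0,0,0,0,45,0,0,0,0,0,0,45,0,0,0,0,0,0,45,0,0,-20,0,0,0,45,0,0,-35,0,0,0,45,0,0,-40,0,0,0,45,0,-30,0,0,0,0,45]
}}

```text
time: 19.33
eef_pos: [0.4803, 0.0448, 0.1811]
tool_rot: [0.008, 1.0, 0.001, 0.004]
force: [1.8, -1.0, 0.9]
finger_gap: 0.0384
grip_force: 0.0
```

>>> {"fn": "arm_command", "kwargs": {
  "commands": [0,-30,0,0,0,0,45,0,-30,0,0,0,0,45,0,0,0,0,0,0,45,0,0,0,0,0,0,45,0,0,0,0,0,0,45]
}}

```text
time: 19.75
eef_pos: [0.4762, -0.0178, 0.1746]
tool_rot: [0.009, 1.0, 0.0, -0.0]
force: [0.4, 0.3, 0.5]
finger_gap: 0.0381
grip_force: 0.0
```

```bash
python3 - <<'E'
from h import *
im,d,p=grab('wrist');cv2.imwrite('pics/w5.png',im)
im,d,p=grab('scene');X=cloud(d,p)
h,s,v=cv2.split(cv2.cvtColor(im,cv2.COLOR_BGR2HSV))
m=(h>=8)&(h<=15)&(s>200)&(v>120)&(X[...,2]>.03)&(X[...,2]<.1); P=X[m]
print('gate',cv2.minAreaRect(P[:,:2].astype(np.float32)*1000))
E
```

```text
gate ((477.87115478515625, 99.79186248779297), (106.98853302001953, 204.94361877441406), 88.66285705566406)
```

View pics/w5.png

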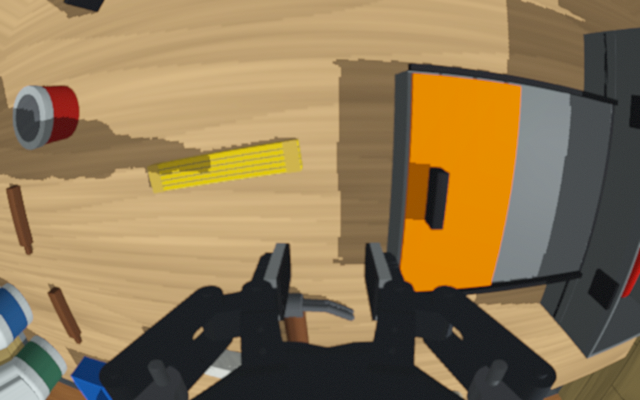

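The gate is shut against the front rim at (410,180). Its centre moved 103.3 mm from fully open, and the arm is clear.

```bash
python3 -c "
from h import *
print(arm.sign_off())"
```

```text
the job is handed in; nothing more can be done
None
```

The job is handed in at about 20 s of the 54 s allowed; sign-off gave no verdict. I opened the gate fully, set the small yellow level upright and lengthwise on the bay floor, let it go, and slid the gate shut to its stop.

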